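# Pack up and prop a tip-up frame

### The job

Stack the loose metal plate squarely on top of its twin that lies on the footplate, edges in line, and let go of it. Then swing the frame's folded kickstand down over its centre until it snaps fully down. Finally take the frame by its top rail, tip it up toward the robot until it stands upright with the kickstand's rubber foot bearing on the pile, and finish while still holding it there by the rail, because it would fall back if let go; leave the beaker, stopper and weigh boat where they are.

Things in the scene. Friction and masses are not known exactly. Their poses are not given: they have to be found in the camera images.
- footplate: fixed grey steel footplate lying on the bench, 210 x 180 x 6 mm; origin on the bench straight below the frame's hinge axis; its x axis points away from the robot's side (toward the frame's rear), y along the hinge, z up. The plate reaches from x = -150 mm (front) to +60 mm (rear). The hinge axis of the frame is parallel to y, 20 mm above the origin
- frame (a joint): tilt of the aluminium frame about its hinge (rad): 0 = upright, negative = leaning back away from the robot, positive = leaning forward. It starts at its back stop (-0.21) and can travel to +0.15. It is heavy at the back (0.95 kg with the steel hub), so it falls back to its stop when let go; about 1 to 2 N at the top rail tips it up
- top_rail (a point): centre of the frame's top rail, a bar 12 mm thick (x), 150 mm long (y) and 14 mm high (z), 173 mm from the hinge axis; axes are the frame's: z along the frame upward, y along the rail, x through the frame to its rear. The frame is an open ladder of 12 mm bars, 150 mm wide, its top 180 mm from the hinge axis; a round steel hub (62 mm diameter) sticks out 50 mm at the rear, centred 51 mm below the rail centre; in front a small pivot block ends 40 mm below the rail centre
- pivot (a point): pivot of the kickstand, 30 mm in front of the frame's mid-plane and 125 mm from the hinge axis; axes are the frame's. The kickstand turns about an axis through this point along (-0.839, 0, 0.545) in these axes (right-hand rule for growing joint value). A short spring strut lies in front of the rod near the pivot
- kickstand (a joint): angle of the kickstand (rad): 0 = folded, 1.92 = fully down. Folded, it points to the frame's +y side and 12 degrees up; it swings forward (toward the robot) and down in a slanting plane. An over-centre spring holds it at either end and turns over at about 0.9; near the folded end it takes 1 to 2 N at the foot to move; past the turn-over it snaps down by itself. Down, the foot stands about 100 mm in front of the hinge axis and 18 mm to its -y side with the frame upright
- foot (a point): centre of the round black rubber foot (ball, 18 mm diameter) at the end of the kickstand, a 10 mm round steel rod, 129 mm from the pivot. Folded, it sticks out 51 mm beyond the frame's side, so it can be taken from above; fully down with the frame upright its underside is 30 mm above the bench
- low_centre (a point): centre of the lower aluminium packing plate, 80 x 50 x 12 mm (x, y, z), loose, lying on the footplate in front of the frame, where the foot comes down; 130 g
- top_centre (a point): centre of the other packing plate, alike (80 x 50 x 12 mm, 130 g), lying flat on the bench to the left of the footplate; it is to be put on the lower one, long sides along long sides (either way round)
- beaker: empty 100 ml glass beaker, 59 x 55 x 67 mm, standing; origin at the centre of its underside; leave alone
- stopper: brown rubber stopper, 28 mm wide, 24 mm high; origin at the centre of its underside; leave alone
- weigh_boat: white weigh boat, 78 x 78 x 18 mm; origin at the centre of its underside; leave alone
Mind the look-alikes: they are no part of the job. Leave any blue or green look-alike of the part that bears top_centre alone. What is shaped like the part that bears low_centre but turquoise is not meant.

How it is judged (in metres and radians):
On the way, in this order (a step that is already met when the one before it is completed fails the run):
1. the loose plate lies squarely on its twin and is let go (x of top_centre in the frame of low_centre between -0.007 and 0.007 m and y of top_centre in the frame of low_centre between -0.007 and 0.007 m and z of top_centre in the frame of low_centre between 0.009 and 0.015 m and angle between the x axis of top_centre and the x axis of low_centre, either way round below 0.12 rad and contact force between the fingers and plate_top below 0.1 N and contact force between plate_top and plate_low above 0.5 N), for 0.2 s.
2. the kickstand is fully down, the frame still leaning back (value of joint kickstand above 1.8 rad and value of joint frame below -0.08 rad), for 0.2 s.
3. the frame is held upright, the kickstand's foot bearing on the pile (x of top_centre in the frame of low_centre between -0.007 and 0.007 m and y of top_centre in the frame of low_centre between -0.007 and 0.007 m and z of top_centre in the frame of low_centre between 0.009 and 0.015 m and angle between the x axis of top_centre and the x axis of low_centre, either way round below 0.12 rad and value of joint kickstand above 1.8 rad and value of joint frame between -0.05 and 0.05 rad and velocity of joint frame between -0.05 and 0.05 rad/s and contact force between kickstand and plate_top above 0.3 N and contact force between the fingers and frame above 2 N and z of the grasp point in the frame of top_rail above -0.03 m and distance between the grasp point and top_rail below 0.09 m), for 0.2 s.
At the end, for the whole second after the job is handed in: Plates stacked: centres within 7 mm along each plate axis, edges within 0.12 rad. Kickstand over 1.8 rad. Frame within 0.05 rad of upright and still, the foot pressing on the top plate with over 0.3 N, the fingers gripping the frame (over 2 N) at its top rail (all of step 3); the arm keeps its last pose, push and grip.
It fails at once if a bystander was moved by over 30 mm or knocked over (distance of any of beaker, stopper, weigh_boat from where it was at the start of the episode above 0.03 m or angle between beaker's own z axis and vertical above 0.5 rad).
It also fails if it takes over 61 s, if anything falls off the work surface, if the arm or the gripper's body presses on something with over 40 N, if the wrist force passes 120 N, or if a joint passes its speed limit or range.

### The arm

A 7-joint arm with a two-finger parallel gripper is mounted at the origin on a cart in front of the work surface, level with it; the furniture and walls round the work are solid. World frame = base frame: x ahead of the robot, y to its left, z up, the work surface at z = 0. Lengths are in mm, angles in degrees, forces in N, time in s.
With the tool pointing down it reaches from about 375 to 925 mm from the base axis. Payload 3.1 kg.
Tool frame: the origin (TCP) lies between the finger pads; the fingertips stand 11 mm ahead of it and the grasp point (between the pads) lies 8 mm behind it; z points along the fingers, y is the line along which they close (so a half turn about z gives the same grasp; the last joint's range is limited). The gripper opens to 85 mm and grips with 20 to 120 N. Pads are 22 mm wide; open, the fingers measure 114 mm over their backs; the gripper's body (76 mm by 85 mm) begins 54 mm behind the grasp point. The pads swing forward as they close: fully open they stand 13 mm farther back than shut.
Start: joints at [58.854, 21.939, 2.515, 91.553, -1.026, 66.532, -2.859], TCP at [280.286, -586.467, 242.269] pointing down, gripper open.
Joint ranges: [-149.38, 149.38], [-23.57, 123.04], [-84.95, 90], [0, 143.3], [-89.99, 269.99], [3.08, 112.72], [-163.45, 163.45]. Speed limits (degrees/s): [159.86, 159.86, 180, 180, 180, 180, 180].

### API

Orientations are given as a 3x3 rotation matrix whose columns are the frame's x, y, z axes.
In Python, from workcell import * gives the robot as it stands.
- The arm moves only by the tool apply_moves, never from a script. Its argument "plan" is a list of rows, each an object of numbers: "rx", "ry", "rz": the turn, a rotation vector about the world's x, y, z in rad; "x", "y", "z": the shift along the world's x, y, z in m; "fingers": the finger opening in m, from 0 to 0.0854. In form: [{"rx": .., "ry": .., "rz": .., "x": .., "y": .., "z": .., "fingers": ..}, ...]. A call has 1 to 12 rows; each row shifts and turns the commanded pose from where the row before left it; what a row does not reach is not made up. A row lasts 1/12 s, in which the tool goes at most 41.7 mm and 7.16 degrees, less where a joint would pass 70% of its speed; a pose out of reach is approached as far as the arm can. A call with a gripper value outside its range is refused whole. The fingers move at their own pace and stop on an object; "newtons" is the grip in N (left out, the last holds). Time passes only in rows, so rows that do not move let the fingers close. It gives the time, the measured TCP pose, the force, the opening and the grip force at its end, in the units of the state.
- state(): the state, without advancing time (a new reading comes with each control period).
- read_camera(name): name is "side" or "top"; returns a dict with "frame" (400x640x3 uint8, blue, green, red), "fovy" (degrees; the focal length in pixels is half the picture's height over the tangent of half this angle, whatever the lens; pixels are square), "cx", "cy" (the principal point, pixels), "D" ([k1, k2, p1, p2, k3] as OpenCV has them; the pictures are not rectified), "R" (3x3) and "t" (3): a world point X has camera coordinates R X + t. Camera axes: x right, y down, z forward; pixel columns grow to the right and rows downward; lengths in mm; the calibration is good to about 2 mm. A picture is of the moment at which its call begins. There is no depth.
- close_job(): hands the job in; it is judged then, once.
The state is a dict: "clock": time; "joint_pos": joint angles; "joint_velocities": joint speeds; "joint_efforts": joint torques, N m; "tcp_pos": TCP position; "orientation": TCP orientation; "force": force on the tool from outside, world axes, zero at the start; "wrist_torque": the same for the moment, N m; "opening": finger opening in mm; "gripper_force": force on a finger pad.
Only numpy, scipy, OpenCV 4.12 (cv2) and the standard library are available. Lean on these libraries where they do the work, as an engineer would, in place of code of your own. Each camera call takes 0.05 s, during which the arm holds its last target. There are 200 camera calls.

## Working session

There is one attempt and no reset: what is moved stays moved. The work goes in short steps, Python scripts to look and compute and a tool call to move; the robot and the scene stay as the last step left them, time stands still between calls to the robot, and variables do not carry over. Pictures are saved under pics/ and viewed, at most 10 in all, crops included, and the job is handed in when it is done.

Besides the shell and the picture viewer there is one more tool, called after "Call:" as name([rows], argument=value, ...), one row to a line, values as JSON. apply_moves: Moves the arm, as the interface text tells. Its arguments: {"type":"object","properties":{"plan":{"type":"array"},"newtons":{"type":"number"}},"required":["plan"]}

```bash
mkdir -p pics; ls
python3 - <<'E'
from workcell import *
import cv2
s=state();print(s)
for n in("side","top"):
    c=read_camera(n);cv2.imwrite(f"pics/{n}0.png",c["frame"]);print({k:v for k,v in c.items() if k!="frame"})
E
```

```text
pics
{'clock': 0.0, 'joint_pos': array([58.85554603, 21.9941718 ,  2.51377888, 91.65103966, -1.02560408,
       66.52964622, -2.85706566]), 'joint_velocities': array([-0.04172862, -0.02410644, -0.07511115, -0.098341  ,  0.05185319,
        0.05198158, -0.03853274]), 'joint_efforts': array([ 4.30485270e-04, -4.33457351e+01,  1.02455981e+00, -2.49509329e+01,
        1.04589169e-02,  1.13487808e-02,  7.12007562e-06]), 'tcp_pos': array([ 279.82659267, -585.66132677,  240.84685228]), 'orientation': array([[ 9.02244245e-01,  4.31223450e-01, -1.28803891e-03],
       [ 4.31225344e-01, -9.02241261e-01,  2.32591929e-03],
       [-1.59130910e-04, -2.65398232e-03, -9.99996466e-01]]), 'force': array([ 0.02057777, -0.76465757,  0.27558962]), 'wrist_torque': array([0.05694134, 0.04131237, 0.01287928]), 'gripper_force': 0.0, 'opening': 85.3852663848256}
{'fovy': 53.89507970228031, 'cx': 321.9437771795747, 'cy': 198.47694086728075, 'D': array([-0.01007244,  0.        ,  0.        ,  0.        ,  0.        ]), 'R': array([[-0.47688493, -0.87861086, -0.02497459],
       [-0.37399096,  0.22854102, -0.89883245],
       [ 0.79543166, -0.41929938, -0.43758028]]), 't': array([241.34435649, 331.08820281, 786.21982007])}
{'fovy': 55.74761557173319, 'cx': 320.4114721197677, 'cy': 196.344015457127, 'D': array([-0.05903455,  0.        ,  0.        ,  0.        ,  0.        ]), 'R': array([[-0.04287067, -0.99907482, -0.00340741],
       [-0.9706224 ,  0.04245749, -0.23683225],
       [ 0.2367578 , -0.00684585, -0.97154458]]), 't': array([  -1.9578518 ,  618.62030599, 1139.80220739])}
```

View pics/top0.png

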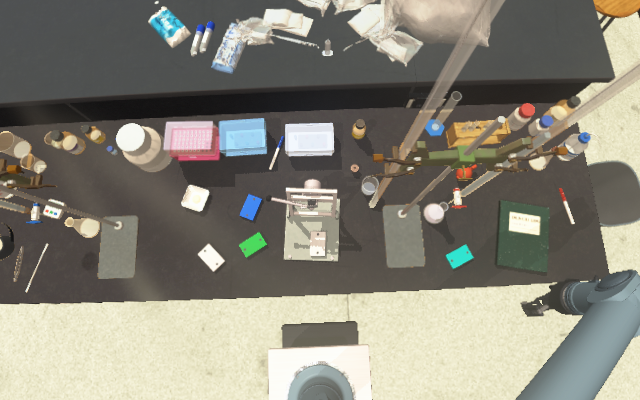

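View pics/side0.png

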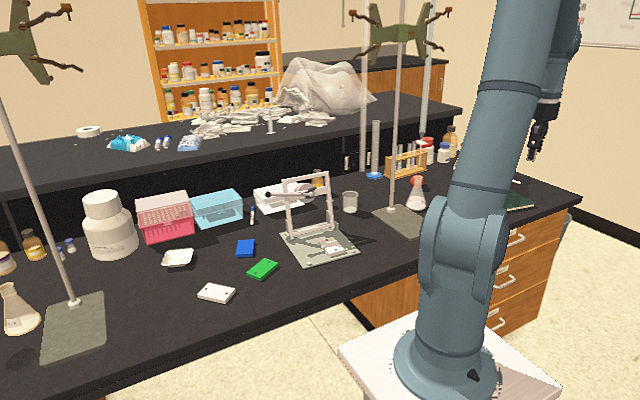

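Top view: the footplate is at about (312,230), the low plate at (317,243) and the loose plate at (211,257). The weigh boat is at (195,198), the beaker at (369,186), and the kickstand foot sticks out left near (270,199). Next I'll enlarge both views.

```bash
cat > h.py <<'E'
import numpy as np, cv2
from workcell import *
def K(c):
    f=c["frame"].shape[0]/2/np.tan(np.radians(c["fovy"]/2)); return np.array([[f,0,c["cx"]],[0,f,c["cy"]],[0,0,1]])
def ray(c,p):
    u=cv2.undistortPoints(np.array([[p]],float),K(c),c["D"])[0,0]
    return -c["R"].T@c["t"], c["R"].T@np.array([u[0],u[1],1])
def onz(c,p,z):
    o,d=ray(c,p); return o+d*(z-o[2])/d[2]
def tri(c1,p1,c2,p2):
    o1,d1=ray(c1,p1);o2,d2=ray(c2,p2)
    a=np.linalg.lstsq(np.c_[d1,-d2],o2-o1,rcond=None)[0]
    A,B=o1+d1*a[0],o2+d2*a[1]; return (A+B)/2,np.linalg.norm(A-B)
def proj(c,X):
    return cv2.projectPoints(np.atleast_2d(np.array(X,float)),cv2.Rodrigues(c["R"])[0],c["t"],K(c),c["D"])[0][:,0]
E
python3 - <<'E'
import cv2
a=cv2.imread("pics/top0.png")[170:280,180:385];b=cv2.imread("pics/side0.png")[165:310,190:370]
cv2.imwrite("pics/topc.png",cv2.resize(a,(780,418),interpolation=cv2.INTER_CUBIC))
cv2.imwrite("pics/sidec.png",cv2.resize(b,None,fx=4,fy=4,interpolation=cv2.INTER_CUBIC))
E
```

```text
(no output)
```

View pics/topc.png

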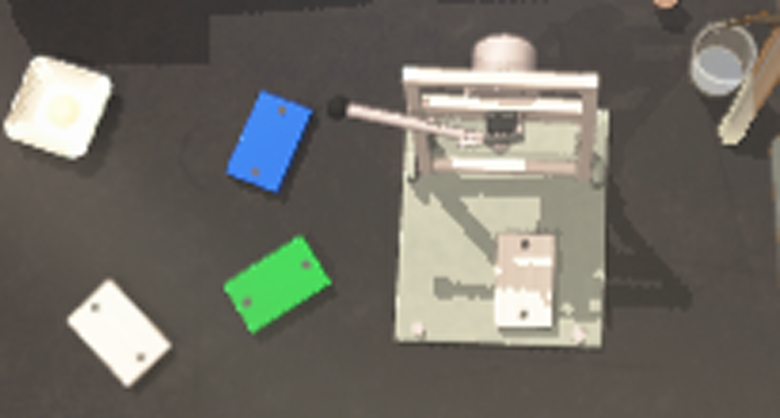

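View pics/sidec.png

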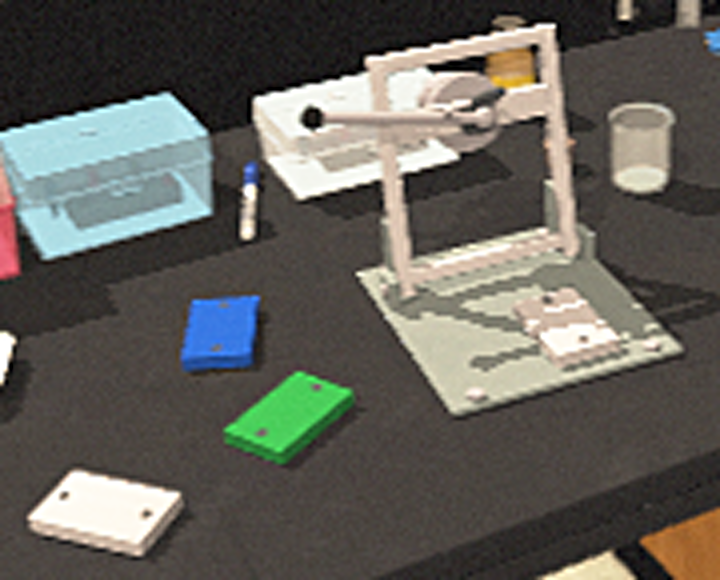

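Crops: the loose white plate's corners are at about (109,279), (171,345), (128,387) and (67,321) in the top crop. The low plate spans (495–555, 232–328). The black foot is at (337,108) in the top crop and (312,117) in the side crop. The rail runs from (404,75) to (598,80).

```bash
cat > m.py <<'E'
from h import *
def grab():
    return read_camera("top"),read_camera("side")
T=lambda x,y:(180-.5+(x+.5)/3.805,170-.5+(y+.5)/3.8)
S=lambda x,y:(190-.5+(x+.5)/4,165-.5+(y+.5)/4)
E
python3 - <<'E'
from m import *
np.set_printoptions(precision=1,suppress=True)
t,s=grab()
def plate(c,roi,z,thr):
    x0,x1,y0,y1=roi; f=cv2.resize(c["frame"][y0:y1,x0:x1],None,fx=4,fy=4,interpolation=cv2.INTER_CUBIC)
    m=(f.min(2)>thr).astype(np.uint8); cs=max(cv2.findContours(m,0,1)[0],key=cv2.contourArea)[:,0]
    P=np.array([onz(c,(x0-.5+(p[0]+.5)/4,y0-.5+(p[1]+.5)/4),z)[:2] for p in cs],np.float32)
    return cv2.minAreaRect(P)
for th in(90,120,150): print("loose",plate(t,(190,230,238,278),12,th),plate(s,(190,245,275,310),12,th))
c=np.array([onz(t,T(*p),12)[:2] for p in((109,279),(171,345),(128,387),(67,321))]);print(c,c.mean(0))
c=np.array([onz(t,T(*p),18)[:2] for p in((499,232),(555,234),(552,328),(495,327))]);print("low top",c,c.mean(0))
c=np.array([onz(s,S(*p),18)[:2] for p in((513,307),(572,288),(621,345),(558,362))]);print("low side",c,c.mean(0))
c=np.array([onz(t,T(*p),6)[:2] for p in((396,342),(603,347),(608,110))]);print("fp top",c)
c=np.array([onz(s,S(*p),6)[:2] for p in((357,273),(455,414),(682,351))]);print("fp side",c)
print("foot",tri(t,T(337,108),s,S(312,117)))
print("railL",tri(t,T(404,69),s,S(366,61)),"railR",tri(t,T(598,74),s,S(553,25)))
E
```

```text
loose ((444.8208312988281, 339.3710632324219), (86.2960205078125, 55.60004806518555), 42.6136474609375) ((435.9813537597656, 340.5243835449219), (90.20364379882812, 63.555206298828125), 42.67498779296875)
loose ((444.5110778808594, 339.0166931152344), (83.45732879638672, 53.15592956542969), 42.842445373535156) ((436.051025390625, 340.596923828125), (87.66435241699219, 61.92607879638672), 42.50385665893555)
loose ((444.2577819824219, 338.8927307128906), (81.510498046875, 51.749141693115234), 42.9255485534668) ((436.0924987792969, 340.6563720703125), (86.4365463256836, 60.52178192138672), 42.715641021728516)
[[490.6 347.8]
 [431.6 292.8]
 [397.3 329.4]
 [455.6 383.7]] [443.8 338.4]
low top [[516.8   7.6]
 [512.9 -40.8]
 [432.2 -34.5]
 [435.2  14. ]] [474.3 -13.4]
low side [[506.9  12.9]
 [507.8 -38.5]
 [422.4 -29.9]
 [426.7  19.5]] [465.9  -9. ]
fp top [[426.9  99.9]
 [415.1 -77.6]
 [624.  -93.3]]
fp side [[632.   87.3]
 [423.4 102.6]
 [408.7 -73.2]]
foot (array([596.5, 125.7, 167.1]), np.float64(1.9113606531901448))
railL (array([619.5,  71.3, 190.1]), np.float64(0.9867580227533117)) railR (array([607.7, -78.6, 190.9]), np.float64(5.143414565666001))
```

Call:
apply_moves([
  {"x":0.016,"y":0.034},
  {"x":0.016,"y":0.034},
  {"x":0.016,"y":0.034},
  {"x":0.016,"y":0.034},
  {"x":0.016,"y":0.034},
  {"x":0.016,"y":0.034},
  {"x":0.016,"y":0.034},
  {"x":0.016,"y":0.034},
  {"x":0.016,"y":0.034},
  {"x":0.016,"y":0.034},
  {"x":0.005,"y":0.036},
  {"x":0.002,"y":0.036},
])

```text
$.plan[0]: bad value
```

Call:
apply_moves([
  {"rx":0,"ry":0,"rz":0,"x":0.016,"y":0.034,"z":0,"fingers":0.085},
  {"rx":0,"ry":0,"rz":0,"x":0.016,"y":0.034,"z":0,"fingers":0.085},
  {"rx":0,"ry":0,"rz":0,"x":0.016,"y":0.034,"z":0,"fingers":0.085},
  {"rx":0,"ry":0,"rz":0,"x":0.016,"y":0.034,"z":0,"fingers":0.085},
  {"rx":0,"ry":0,"rz":0,"x":0.016,"y":0.034,"z":0,"fingers":0.085},
  {"rx":0,"ry":0,"rz":0,"x":0.016,"y":0.034,"z":0,"fingers":0.085},
  {"rx":0,"ry":0,"rz":0,"x":0.016,"y":0.034,"z":0,"fingers":0.085},
  {"rx":0,"ry":0,"rz":0,"x":0.016,"y":0.034,"z":0,"fingers":0.085},
  {"rx":0,"ry":0,"rz":0,"x":0.016,"y":0.034,"z":0,"fingers":0.085},
  {"rx":0,"ry":0,"rz":0,"x":0.008,"y":0.036,"z":0,"fingers":0.085},
], newtons=40)

```text
clock: 1.03
tcp_pos: [433.8, -242.6, 242.5]
orientation: [[0.902, 0.432, 0.002], [0.432, -0.902, -0.0], [0.001, 0.001, -1.0]]
force: [1.4, -0.1, 0.4]
opening: 84.9
gripper_force: 0.0
```

Call:
apply_moves([
  {"rx":0,"ry":0,"rz":0.025,"x":0,"y":0.036,"z":0,"fingers":0.085},
  {"rx":0,"ry":0,"rz":0.025,"x":0,"y":0.036,"z":0,"fingers":0.085},
  {"rx":0,"ry":0,"rz":0.025,"x":0,"y":0.036,"z":0,"fingers":0.085},
  {"rx":0,"ry":0,"rz":0.025,"x":0,"y":0.036,"z":0,"fingers":0.085},
  {"rx":0,"ry":0,"rz":0.025,"x":0,"y":0.036,"z":0,"fingers":0.085},
  {"rx":0,"ry":0,"rz":0.025,"x":0,"y":0.036,"z":0,"fingers":0.085},
  {"rx":0,"ry":0,"rz":0.025,"x":0,"y":0.036,"z":0,"fingers":0.085},
  {"rx":0,"ry":0,"rz":0.025,"x":0,"y":0.036,"z":0,"fingers":0.085},
  {"rx":0,"ry":0,"rz":0.025,"x":0,"y":0.036,"z":0,"fingers":0.085},
  {"rx":0,"ry":0,"rz":0.025,"x":0,"y":0.036,"z":0,"fingers":0.085},
  {"rx":0,"ry":0,"rz":0.025,"x":0,"y":0.036,"z":0,"fingers":0.085},
  {"rx":0,"ry":0,"rz":0.03,"x":0,"y":0.036,"z":0,"fingers":0.085},
])

```text
clock: 2.03
tcp_pos: [431.9, 189.0, 242.4]
orientation: [[0.73, 0.683, 0.001], [0.683, -0.73, -0.0], [0.0, 0.001, -1.0]]
force: [0.2, -0.1, -0.6]
opening: 84.6
gripper_force: 0.0
```

```bash
python3 -c "
from workcell import *
s=state();print(s['joint_pos'],s['tcp_pos'],s['orientation'])"
```

```text
[  7.83758964   4.7874478  -37.67111704 113.77569065   3.338839
  62.44742056 -78.20279087] [431.88311744 189.04159711 242.41286008] [[ 7.30418832e-01  6.82999173e-01  6.78396616e-04]
 [ 6.82999459e-01 -7.30418800e-01 -3.40152328e-04]
 [ 2.63189884e-04  7.11798187e-04 -9.99999712e-01]]
```

Call:
apply_moves([
  {"rx":0,"ry":0,"rz":0,"x":0.003,"y":0.036,"z":0,"fingers":0.066},
  {"rx":0,"ry":0,"rz":0,"x":0.003,"y":0.036,"z":-0.01,"fingers":0.066},
  {"rx":0,"ry":0,"rz":0,"x":0.003,"y":0.036,"z":-0.015,"fingers":0.066},
  {"rx":0,"ry":0,"rz":0,"x":0.003,"y":0.036,"z":-0.015,"fingers":0.066},
  {"rx":0,"ry":0,"rz":0,"x":0,"y":0.006,"z":-0.032,"fingers":0.066},
  {"rx":0,"ry":0,"rz":0,"x":0,"y":0,"z":-0.032,"fingers":0.066},
  {"rx":0,"ry":0,"rz":0,"x":0,"y":0,"z":-0.032,"fingers":0.066},
  {"rx":0,"ry":0,"rz":0,"x":0,"y":0,"z":-0.032,"fingers":0.066},
  {"rx":0,"ry":0,"rz":0,"x":0,"y":0,"z":-0.025,"fingers":0.066},
  {"rx":0,"ry":0,"rz":0,"x":0,"y":0,"z":-0.01,"fingers":0.066},
  {"rx":0,"ry":0,"rz":0,"x":0,"y":0,"z":0,"fingers":0.066},
])

```text
clock: 2.95
tcp_pos: [442.3, 335.6, 36.4]
orientation: [[0.731, 0.682, -0.005], [0.682, -0.731, -0.004], [-0.006, -0.001, -1.0]]
force: [-1.3, 0.3, 0.2]
opening: 65.9
gripper_force: 0.0
```

Run:
```python
from m import *
c=read_camera("side");cv2.imwrite("pics/s1.png",cv2.resize(c["frame"][200:330,160:300],None,fx=4,fy=4,interpolation=cv2.INTER_CUBIC))
```

```text
(no output)
```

View pics/s1.png

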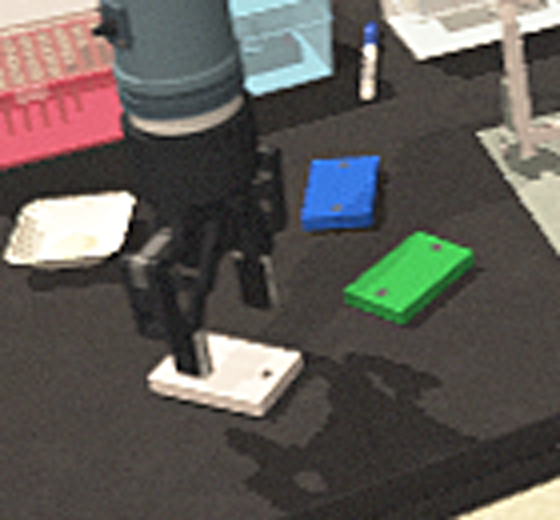

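The gripper straddles the plate with both fingers clear, the front finger near crop (190,360). I'll keep descending.

Call:
apply_moves([
  {"rx":0,"ry":0,"rz":0,"x":0.001,"y":0.003,"z":-0.01,"fingers":0.066},
  {"rx":0,"ry":0,"rz":0,"x":0,"y":0,"z":-0.01,"fingers":0.066},
  {"rx":0,"ry":0,"rz":0,"x":0,"y":0,"z":0,"fingers":0.066},
  {"rx":0,"ry":0,"rz":0,"x":0,"y":0,"z":0,"fingers":0.066},
])

```text
clock: 3.33
tcp_pos: [445.4, 340.5, 19.4]
orientation: [[0.731, 0.682, 0.0], [0.682, -0.731, -0.0], [-0.0, 0.0, -1.0]]
force: [0.1, 0.3, 0.5]
opening: 65.6
gripper_force: 0.0
```

Call:
apply_moves([
  {"rx":0,"ry":0,"rz":0,"x":-0.001,"y":-0.002,"z":-0.004,"fingers":0.066},
  {"rx":0,"ry":0,"rz":0,"x":0,"y":0,"z":-0.004,"fingers":0.066},
  {"rx":0,"ry":0,"rz":0,"x":0,"y":0,"z":0,"fingers":0.066},
  {"rx":0,"ry":0,"rz":0,"x":0,"y":0,"z":0,"fingers":0.066},
])

```text
clock: 3.67
tcp_pos: [444.1, 338.2, 11.1]
orientation: [[0.731, 0.682, -0.0], [0.682, -0.731, -0.0], [-0.0, 0.0, -1.0]]
force: [-0.1, -0.1, -0.0]
opening: 66.1
gripper_force: 0.0
```

Call:
apply_moves([
  {"rx":0,"ry":0,"rz":0,"x":0,"y":0,"z":0,"fingers":0.04},
  {"rx":0,"ry":0,"rz":0,"x":0,"y":0,"z":0,"fingers":0.04},
  {"rx":0,"ry":0,"rz":0,"x":0,"y":0,"z":0,"fingers":0.04},
  {"rx":0,"ry":0,"rz":0,"x":0,"y":0,"z":0,"fingers":0.04},
], newtons=40)

```text
clock: 4.0
tcp_pos: [444.6, 339.0, 11.7]
orientation: [[0.731, 0.682, 0.001], [0.682, -0.731, 0.001], [0.001, -0.0, -1.0]]
force: [-0.5, 0.3, 2.9]
opening: 48.8
gripper_force: 42.7
```

Call:
apply_moves([
  {"rx":0,"ry":0,"rz":0,"x":0,"y":0,"z":0.02,"fingers":0.04},
  {"rx":0,"ry":0,"rz":0,"x":0,"y":0,"z":0.035,"fingers":0.04},
  {"rx":0,"ry":0,"rz":-0.08,"x":0,"y":-0.03,"z":0.035,"fingers":0.04},
  {"rx":0,"ry":0,"rz":-0.08,"x":0,"y":-0.036,"z":0.01,"fingers":0.04},
  {"rx":0,"ry":0,"rz":-0.08,"x":0,"y":-0.036,"z":0,"fingers":0.04},
  {"rx":0,"ry":0,"rz":-0.08,"x":0,"y":-0.036,"z":0,"fingers":0.04},
  {"rx":0,"ry":0,"rz":-0.08,"x":0,"y":-0.036,"z":0,"fingers":0.04},
  {"rx":0,"ry":0,"rz":-0.08,"x":0.005,"y":-0.036,"z":0,"fingers":0.04},
  {"rx":0,"ry":0,"rz":-0.08,"x":0.005,"y":-0.036,"z":0,"fingers":0.04},
  {"rx":0,"ry":0,"rz":-0.08,"x":0.005,"y":-0.036,"z":0,"fingers":0.04},
  {"rx":0,"ry":0,"rz":-0.08,"x":0.005,"y":-0.036,"z":0,"fingers":0.04},
  {"rx":0,"ry":0,"rz":-0.08,"x":0.005,"y":-0.03,"z":0,"fingers":0.04},
])

```text
clock: 5.0
tcp_pos: [468.4, -9.8, 107.5]
orientation: [[0.998, -0.055, -0.001], [-0.055, -0.998, -0.001], [-0.001, 0.001, -1.0]]
force: [0.0, 0.5, -0.2]
opening: 48.5
gripper_force: 42.3
```

Run:
```python
from m import *
np.set_printoptions(precision=2,suppress=True)
c=read_camera("top"); f0=cv2.imread("pics/top0.png"); 
x0,x1,y0,y1=300,335,222,268
f=f0[y0:y1,x0:x1].astype(int)
print("R-G row 238:",(f[238-y0,:,2]-f[238-y0,:,1]),"min",f[238-y0].min(1)); print("R-G row 252",(f[252-y0,:,2]-f[252-y0,:,1]))
print("col 317 R-G",(f[:,17,2]-f[:,17,1]))
F=cv2.resize(f0[y0:y1,x0:x1],None,fx=4,fy=4,interpolation=cv2.INTER_CUBIC).astype(int)
for th in (0,4,8):
    m=cv2.morphologyEx(((F[:,:,2]-F[:,:,1])>th).astype(np.uint8),3,np.ones((9,9))); m=cv2.morphologyEx(m,2,np.ones((9,9)))
    cs=max(cv2.findContours(m,0,1)[0],key=cv2.contourArea)[:,0]
    P=np.array([onz(c,(x0-.5+(p[0]+.5)/4,y0-.5+(p[1]+.5)/4),18)[:2] for p in cs],np.float32)
    print(th,cv2.minAreaRect(P),P.min(0),P.max(0))
print(np.array([onz(c,T(*p),18)[:2] for p in((524,244),(523,314))]))
print(np.array([onz(c,T(*p),12)[:2] for p in((95,308),(141,357))]))
```

```text
R-G row 238: [ 5  3  4  3  3  3  2  3  4  4 14 20 20 19 16  2  1  1  1  1  1  1  1  0
  1 17  2  2  3  2  2  3  3  2  3] min [182 181 182 183 183 182 179 178 141 132 155 186 186 187 195 239 244 245
 246 242 245 245 246 247 244 161 116 117 132 132 132 132 132 133 133]
R-G row 252 [4 4 4 4 4 3 4 4 5 3 2 3 3 2 2 2 9 4 8 2 3 3 2 2 3 5 2 2 2 2 2 2 3 2 2]
col 317 R-G [ 4  2  3  3  4  4  3  3  4 14 22 13  7 16 19 13  1  2 20 19 19 20 19 13
  2  3  3  3  4  8  4  8  6  3  3  2  3  4  3  5  6  6  6  7  7  6]
0 ((471.4042053222656, -10.918636322021484), (115.07473754882812, 149.5436248779297), 87.5340347290039) [394.3  -71.62] [548.58  47.94]
4 ((488.34088134765625, -13.116704940795898), (55.74161911010742, 74.20455169677734), 85.15035247802734) [449.38 -41.62] [526.96  15.15]
8 ((485.4404602050781, -13.031351089477539), (52.799320220947266, 61.67555236816406), 84.55707550048828) [452.69 -40.65] [517.79  13.81]
[[505.39 -13.62]
 [445.2  -10.29]]
[[465.89 359.5 ]
 [422.34 318.62]]
```

Call:
apply_moves([
  {"rx":0,"ry":0,"rz":-0.013,"x":0.006,"y":-0.003,"z":-0.02,"fingers":0.04},
  {"rx":0,"ry":0,"rz":0,"x":0,"y":0,"z":-0.03,"fingers":0.04},
  {"rx":0,"ry":0,"rz":0,"x":0,"y":0,"z":-0.015,"fingers":0.04},
  {"rx":0,"ry":0,"rz":0,"x":0,"y":0,"z":-0.007,"fingers":0.04},
  {"rx":0,"ry":0,"rz":0,"x":0,"y":0,"z":0,"fingers":0.04},
  {"rx":0,"ry":0,"rz":0,"x":0,"y":0,"z":0,"fingers":0.04},
  {"rx":0,"ry":0,"rz":0,"x":0,"y":0,"z":0,"fingers":0.04},
])

```text
clock: 5.63
tcp_pos: [476.4, -9.2, 36.9]
orientation: [[0.998, -0.062, 0.002], [-0.062, -0.998, 0.0], [0.002, -0.0, -1.0]]
force: [0.0, 0.7, -1.7]
opening: 48.7
gripper_force: 42.3
```

Run:
```python
from m import *
c=read_camera("side");f=c["frame"][215:275,285:365]
d=read_camera("top");g=d["frame"][210:270,280:360]
cv2.imwrite("pics/s2.png",np.vstack([cv2.resize(x,(720,300),interpolation=cv2.INTER_CUBIC) if 0 else cv2.resize(x,(400,300),interpolation=cv2.INTER_CUBIC) for x in(f,g)]))
```

```text
(no output)
```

View pics/s2.png

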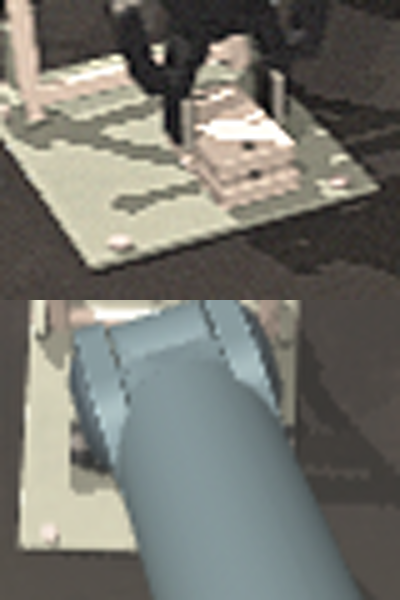

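Crop: the held plate (front corners about (207,165) and (300,150)) hovers just above the low plate, with edges roughly in line. I'll get edge numbers.

Run:
```python
from m import *
c=read_camera("side");f=c["frame"]
cv2.imwrite("pics/s3.png",cv2.resize(f[232:262,312:352],(800,600),interpolation=cv2.INTER_CUBIC))
# predicted corners of upper (bottom z) and lower plates
s=state();print(s["tcp_pos"])
```

```text
[476.40776525  -9.45959199  37.05889158]
```

View pics/s3.png

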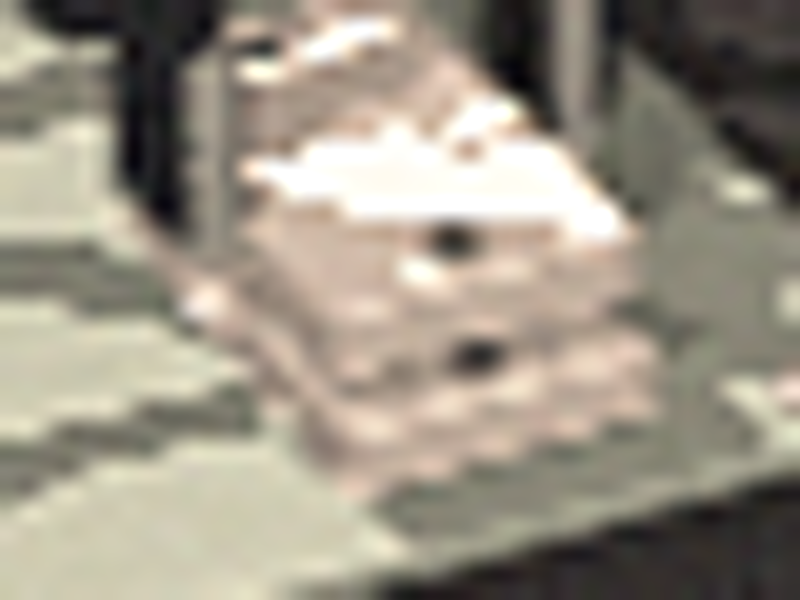

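The upper front hole is at (450,240) and the lower front hole at (478,357) in the x20 crop.

Run:
```python
from m import *
c=read_camera("side")
P=lambda x,y:(312-.5+(x+.5)/20,232-.5+(y+.5)/20)
u=onz(c,P(450,240),37.3);l=onz(c,P(478,357),18);print(u,l,u-l)
u=onz(c,P(345,345),37.3);l=onz(c,P(360,425),18);print(u-l)
u=onz(c,P(635,250),37.3);l=onz(c,P(655,350),18);print(u-l)
```

```text
[445.65542261  -7.67791179  37.3       ] [442.89559345 -10.49062645  18.        ] [ 2.75982916  2.81271467 19.3       ]
[-6.75939095  5.87356317 19.3       ]
[-1.58081374  4.30793621 19.3       ]
```

Call:
apply_moves([
  {"rx":0,"ry":0,"rz":0,"x":-0.002,"y":-0.003,"z":0,"fingers":0.04},
  {"rx":0,"ry":0,"rz":0,"x":0,"y":0,"z":-0.004,"fingers":0.04},
  {"rx":0,"ry":0,"rz":0,"x":0,"y":0,"z":-0.003,"fingers":0.04},
  {"rx":0,"ry":0,"rz":0,"x":0,"y":0,"z":0,"fingers":0.04},
  {"rx":0,"ry":0,"rz":0,"x":0,"y":0,"z":0,"fingers":0.04},
])

```text
clock: 6.25
tcp_pos: [473.4, -13.1, 29.7]
orientation: [[0.998, -0.063, -0.001], [-0.063, -0.998, -0.001], [-0.001, 0.001, -1.0]]
force: [-2.7, -0.7, 7.0]
opening: 49.0
gripper_force: 43.3
```

Call:
apply_moves([
  {"rx":0,"ry":0,"rz":0,"x":0,"y":0,"z":0,"fingers":0.065},
  {"rx":0,"ry":0,"rz":0,"x":0,"y":0,"z":0,"fingers":0.065},
  {"rx":0,"ry":0,"rz":0,"x":0,"y":0,"z":0,"fingers":0.065},
  {"rx":0,"ry":0,"rz":0,"x":0,"y":0,"z":0.005,"fingers":0.065},
  {"rx":0,"ry":0,"rz":0,"x":0,"y":0,"z":0.03,"fingers":0.065},
  {"rx":0,"ry":0,"rz":0,"x":0,"y":0,"z":0.04,"fingers":0.065},
  {"rx":0,"ry":0,"rz":0,"x":0,"y":0.03,"z":0.03,"fingers":0.04},
  {"rx":0,"ry":0,"rz":0,"x":0,"y":0.036,"z":0.02,"fingers":0.02},
  {"rx":0,"ry":0,"rz":0,"x":-0.01,"y":0.036,"z":0.02,"fingers":0.02},
  {"rx":0,"ry":0,"rz":0,"x":-0.01,"y":0.036,"z":0.02,"fingers":0.02},
  {"rx":0,"ry":0,"rz":0,"x":-0.01,"y":0.036,"z":0.02,"fingers":0.02},
])

```text
clock: 7.17
tcp_pos: [443.1, 160.6, 213.8]
orientation: [[0.998, -0.062, 0.001], [-0.062, -0.998, -0.0], [0.001, 0.0, -1.0]]
force: [0.1, 0.5, -0.0]
opening: 19.7
gripper_force: 0.0
```

Run:
```python
from m import *
c=read_camera("side");d=read_camera("top")
cv2.imwrite("pics/s4.png",np.hstack([cv2.resize(c["frame"][225:265,305:355],(400,320),interpolation=cv2.INTER_CUBIC),cv2.resize(d["frame"][190:270,275:345],(400,457),interpolation=cv2.INTER_CUBIC)[:320*0+457][:320] if 0 else cv2.resize(d["frame"][222:262,295:345],(400,320),interpolation=cv2.INTER_CUBIC)]))
```

```text
(no output)
```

View pics/s4.png

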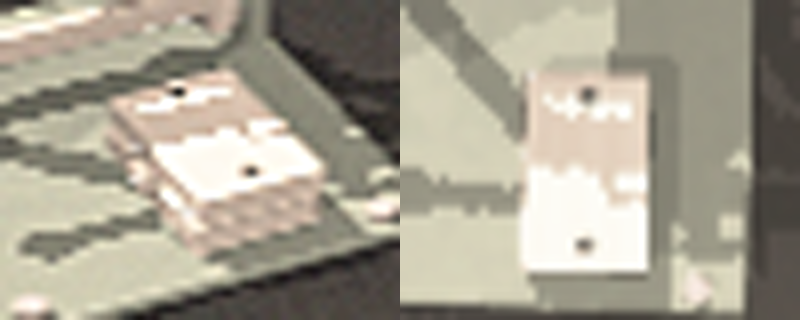

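Both views show the top plate lying flush on its twin with no visible step; its holes are at (587,93) and (584,245). Next is the kickstand: I'll straddle the rod with a tilted fork grip (tool z opposite to the joint axis) and swing it in its own plane.

```bash
cat > k.py <<'E'
from h import *
from scipy.spatial.transform import Rotation as Ro
np.set_printoptions(precision=3,suppress=True)
yaw=np.radians(-3.9);O=np.array([569.5,2,20.])
Rz=Ro.from_euler('z',yaw)
def fr(l): return Rz*Ro.from_euler('y',-l if 0 else l)   # tilt l (neg = back): see check
def F(p,l=-.21): return O+fr(l).apply(p)
ax=np.array([-.839,0,.545]);ax/=np.linalg.norm(ax)
d0=np.array([.208*.545/.839,0,.208]);d0[1]=np.sqrt(1-d0@d0)
def rod(r,th,l=-.21): return F(np.array([-30,0,125])+r*Ro.from_rotvec(ax*th).apply(d0),l)
E
python3 - <<'E'
from k import *
print("rail(-.21)",F([0,0,173]),"expected x>569")
print("foot0",rod(129,0),"down upright",rod(129,1.92,0),"down leaning",rod(129,1.92))
s=state();print(s["joint_pos"],s["tcp_pos"]);R0=Ro.from_matrix(s["orientation"])
A=fr(-.21).apply(ax);t0=fr(-.21).apply(np.cross(ax,d0));print("axis",A,"t0",t0)
for sg in(1,-1):
    z=-A;y=sg*t0;x=np.cross(y,z);Rt=Ro.from_matrix(np.c_[x,y,z]);dv=(Rt*R0.inv()).as_rotvec()
    print(sg,"rotvec",dv,np.linalg.norm(dv))
p=rod(105,0);print("rod105",p,"standoff",p-90*(-A), "tcp in",p-3*A)
for th in(0,.3,.6,.9,1.1):print(th,rod(105,th)-3*A)
E
```

```text
rail(-.21) [533.52    4.453 189.199] expected x>569
foot0 [534.156 129.669 165.876] down upright [468.937  -3.867  37.345] down leaning [467.52   -3.77   16.133]
[   6.418    6.281  -33.506  115.47     3.949   58.785 -121.792] [443.856 168.065 216.888]
axis [-0.932  0.064  0.358] t0 [-0.329  0.271 -0.905]
1 rotvec [ 1.033 -0.892 -1.582] 2.0898259847310534
-1 rotvec [-0.854 -0.963  1.125] 1.7101413179354303
rod105 [530.449 106.617 160.318] standoff [446.607 112.333 192.534] tcp in [533.244 106.427 159.244]
0 [533.244 106.427 159.244]
0.3 [522.308 110.333 130.09 ]
0.6 [510.899 104.881 101.367]
0.9 [500.038  90.559  75.643]
1.1 [493.585  76.686  61.311]
```

```bash
sed -i "s/-l if 0 else l)   # tilt.*/-l)/; s/^d0=.*/d0=np.array([.545*np.sin(.2094),np.cos(.2094),.839*np.sin(.2094)])/" k.py
python3 - <<'E'
from k import *
print("rail(-.21)",F([0,0,173]))
print("foot0",rod(129,0),"down upright",rod(129,1.92,0),"down leaning",rod(129,1.92))
s=state();R0=Ro.from_matrix(s["orientation"])
A=fr(-.21).apply(ax);t0=fr(-.21).apply(np.cross(ax,d0));print("axis",A,"t0",t0)
for sg in(1,-1):
    z=-A;y=sg*t0;x=np.cross(y,z);Rt=Ro.from_matrix(np.c_[x,y,z]);dv=(Rt*R0.inv()).as_rotvec()
    print(sg,"rotvec",dv,np.linalg.norm(dv))
p=rod(105,0);print("rod105",p,"standoff",p+90*A)
for th in(0,.3,.6,.9,1.1):print(th,rod(105,th)-3*A)
E
```

```text
rail(-.21) [605.48   -0.453 189.199]
foot0 [593.746 126.822 167.465] down upright [468.92   -9.149  37.872] down leaning [474.82   -9.551  58.24 ]
axis [-0.705  0.048  0.708] t0 [-0.676  0.255 -0.691]
1 rotvec [ 0.664 -0.593 -1.692] 1.9122343527800587
-1 rotvec [-0.578 -0.621  1.265] 1.522987858632545
rod105 [588.626 103.641 163.938] standoff [525.177 107.966 227.621]
0 [590.741 103.497 161.815]
0.3 [568.752 106.866 139.679]
0.6 [546.727 100.875 118.141]
0.9 [526.632  86.059  99.127]
1.1 [515.206  71.903  88.705]
```

Call:
apply_moves([
  {"rx":-0.0445,"ry":-0.0478,"rz":0.0973,"x":0,"y":0,"z":0.005,"fingers":0.032},
  {"rx":-0.0445,"ry":-0.0478,"rz":0.0973,"x":0,"y":0,"z":0.005,"fingers":0.032},
  {"rx":-0.0445,"ry":-0.0478,"rz":0.0973,"x":0,"y":0,"z":0.002,"fingers":0.032},
  {"rx":-0.0445,"ry":-0.0478,"rz":0.0973,"x":0.01,"y":0,"z":0,"fingers":0.032},
  {"rx":-0.0445,"ry":-0.0478,"rz":0.0973,"x":0.01,"y":0,"z":0,"fingers":0.032},
  {"rx":-0.0445,"ry":-0.0478,"rz":0.0973,"x":0.01,"y":-0.01,"z":0,"fingers":0.032},
  {"rx":-0.0445,"ry":-0.0478,"rz":0.0973,"x":0.01,"y":-0.01,"z":0,"fingers":0.032},
  {"rx":-0.0445,"ry":-0.0478,"rz":0.0973,"x":0.01,"y":-0.01,"z":0,"fingers":0.032},
  {"rx":-0.0445,"ry":-0.0478,"rz":0.0973,"x":0.01,"y":-0.01,"z":0,"fingers":0.032},
  {"rx":-0.0445,"ry":-0.0478,"rz":0.0973,"x":0.01,"y":-0.01,"z":0,"fingers":0.032},
  {"rx":-0.0445,"ry":-0.0478,"rz":0.0973,"x":0.01,"y":-0.01,"z":0,"fingers":0.032},
  {"rx":-0.0445,"ry":-0.0478,"rz":0.0973,"x":0,"y":0,"z":0,"fingers":0.032},
], newtons=20)

```text
clock: 8.27
tcp_pos: [524.6, 96.7, 224.5]
orientation: [[0.325, 0.67, 0.667], [0.929, -0.359, -0.093], [0.177, 0.65, -0.739]]
force: [0.6, 0.0, 0.4]
opening: 32.4
gripper_force: 0.0
```

```bash
cat > q.py <<'E'
from k import *
import sys
s=state();R0=Ro.from_matrix(s["orientation"]);A=fr(-.21).apply(ax);t0=fr(-.21).apply(np.cross(ax,d0))
Rt=Ro.from_matrix(np.c_[np.cross(-t0,-A),-t0,-A])
print(s["clock"],s["tcp_pos"],s["joint_pos"],s["force"],"op",s["opening"]);print("rot left",(Rt*R0.inv()).as_rotvec(),"to rod105",rod(105,0)-s["tcp_pos"],"along A",(s["tcp_pos"]-rod(105,0))@A)
E
python3 q.py
```

```text
8.2667 [524.588  96.709 224.515] [   6.196   -4.002  -33.287  134.954   61.22    24.061 -102.94 ] [0.612 0.03  0.422] op 32.395075400725325
rot left [-0.044 -0.041  0.111] to rod105 [ 64.038   6.932 -60.577] along A 87.6764022913963
```

Call:
apply_moves([
  {"rx":-0.044,"ry":-0.041,"rz":0.111,"x":0.004,"y":0.01,"z":0.001,"fingers":0.034},
  {"rx":0,"ry":0,"rz":0,"x":0.018,"y":-0.001,"z":-0.018,"fingers":0.034},
  {"rx":0,"ry":0,"rz":0,"x":0.018,"y":-0.001,"z":-0.018,"fingers":0.034},
  {"rx":0,"ry":0,"rz":0,"x":0.01,"y":-0.001,"z":-0.01,"fingers":0.034},
  {"rx":0,"ry":0,"rz":0,"x":0,"y":0,"z":0,"fingers":0.034},
  {"rx":0,"ry":0,"rz":0,"x":0,"y":0,"z":0,"fingers":0.034},
])

```text
clock: 8.77
tcp_pos: [573.3, 105.5, 178.3]
orientation: [[0.217, 0.679, 0.701], [0.965, -0.258, -0.048], [0.149, 0.687, -0.711]]
force: [0.3, 1.1, -0.4]
opening: 34.0
gripper_force: 0.0
```

```bash
python3 q.py
python3 - <<'E'
from m import *
c=read_camera("side")
cv2.imwrite("pics/s5.png",cv2.resize(c["frame"][150:250,235:375],None,fx=5,fy=5,interpolation=cv2.INTER_CUBIC))
E
```

```text
8.7667 [573.329 105.525 178.314] [   7.144    7.702  -33.071  133.275   93.517   23.537 -125.066] [ 0.272  1.112 -0.354] op 33.9902451712494
rot left [-0.003 -0.005  0.003] to rod105 [ 15.297  -1.885 -14.376] along A 21.04655550239435
```

View pics/s5.png

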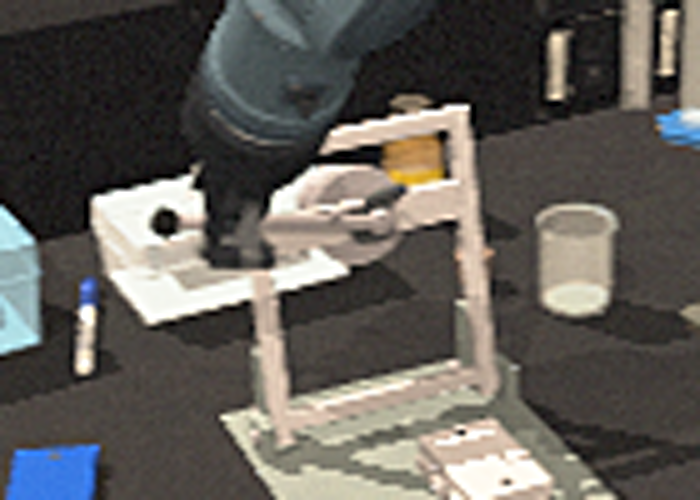

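Side crop: the fork is around the rod just inboard of the foot, which is still at (165,222); the stack and frame are undisturbed. I'll insert and swing the first part.

Call:
apply_moves([
  {"rx":0,"ry":0,"rz":0,"x":0.009,"y":-0.001,"z":-0.009,"fingers":0.034},
  {"rx":0,"ry":0,"rz":0,"x":0.009,"y":-0.001,"z":-0.009,"fingers":0.034},
  {"rx":0,"ry":0,"rz":0,"x":0,"y":0,"z":0,"fingers":0.03},
  {"rx":0,"ry":0,"rz":0,"x":0,"y":0,"z":0,"fingers":0.026},
  {"rx":-0.0705,"ry":0.0048,"rz":0.0708,"x":-0.0073,"y":0.0011,"z":-0.0074,"fingers":0.026},
  {"rx":-0.0705,"ry":0.0048,"rz":0.0708,"x":-0.0073,"y":0.0011,"z":-0.0074,"fingers":0.026},
  {"rx":-0.0705,"ry":0.0048,"rz":0.0708,"x":-0.0073,"y":0.0011,"z":-0.0074,"fingers":0.026},
  {"rx":0,"ry":0,"rz":0,"x":0,"y":0,"z":0,"fingers":0.026},
])

```text
clock: 9.48
tcp_pos: [568.0, 107.6, 138.8]
orientation: [[0.004, 0.712, 0.702], [0.998, 0.042, -0.048], [-0.064, 0.701, -0.71]]
force: [0.6, -0.2, -0.4]
opening: 25.6
gripper_force: 0.5
```

```bash
cat >> q.py <<'E'
t,sd=read_camera("top"),read_camera("side")
def dark(c,roi):
    x0,x1,y0,y1=roi;f=c["frame"][y0:y1,x0:x1];return f
for th in np.arange(0,2,.2): print(round(th,1),proj(sd,rod(129,th))[0],end=" ")
E
python3 q.py
```

```text
9.4833 [567.972 107.599 138.809] [   5.28    12.914  -32.317  134.92   106.752   27.174 -121.056] [ 0.587 -0.158 -0.402] op 25.570853829981107
rot left [ 0.211 -0.018 -0.213] to rod105 [20.653 -3.959 25.129] along A -3.0305448714891745
0.0 [267.25  194.132] 0.2 [268.76  202.454] 0.4 [272.028 210.525] 0.6 [276.934 217.973] 0.8 [283.27 224.45] 1.0 [290.752 229.652] 1.2 [299.033 233.341] 1.4 [307.729 235.361] 1.6 [316.443 235.644] 1.8 [324.787 234.207]
```

Call:
apply_moves([
  {"rx":-0.0705,"ry":0.0048,"rz":0.0708,"x":-0.0073,"y":-0.002,"z":-0.0072,"fingers":0.026},
  {"rx":-0.0705,"ry":0.0048,"rz":0.0708,"x":-0.0073,"y":-0.002,"z":-0.0072,"fingers":0.026},
  {"rx":-0.0705,"ry":0.0048,"rz":0.0708,"x":-0.0073,"y":-0.002,"z":-0.0072,"fingers":0.026},
  {"rx":-0.0705,"ry":0.0048,"rz":0.0708,"x":-0.0067,"y":-0.0049,"z":-0.0063,"fingers":0.026},
  {"rx":-0.0705,"ry":0.0048,"rz":0.0708,"x":-0.0067,"y":-0.0049,"z":-0.0063,"fingers":0.026},
  {"rx":-0.0705,"ry":0.0048,"rz":0.0708,"x":-0.0067,"y":-0.0049,"z":-0.0063,"fingers":0.026},
  {"rx":-0.0705,"ry":0.0048,"rz":0.0708,"x":-0.0057,"y":-0.0071,"z":-0.0052,"fingers":0.026},
  {"rx":-0.0705,"ry":0.0048,"rz":0.0708,"x":-0.0057,"y":-0.0071,"z":-0.0052,"fingers":0.026},
  {"rx":0,"ry":0,"rz":0,"x":0,"y":0,"z":0,"fingers":0.026},
  {"rx":0,"ry":0,"rz":0,"x":0,"y":0,"z":0,"fingers":0.026},
])

```text
clock: 10.42
tcp_pos: [516.2, 72.0, 88.3]
orientation: [[-0.502, 0.503, 0.703], [0.67, 0.74, -0.051], [-0.546, 0.446, -0.709]]
force: [-0.3, -0.3, 0.5]
opening: 25.9
gripper_force: 0.3
```

```bash
python3 q.py
python3 - <<'E'
from k import *
c=read_camera("side");
# black rubber foot: darkest blob track along the predicted arc
f=c["frame"].max(2)
for th in np.arange(0,2,.1):
    for l in(-.21,):
        p=proj(c,rod(129,th,l))[0]; x,y=np.rint(p).astype(int); print(round(th,1),f[y-1:y+2,x-1:x+2].mean().round(),end="; ")
print("rail")
for l in (-.21,-.1,0): print(l,proj(c,F([-6,75,180],l))[0],proj(c,F([-6,-75,180],l))[0])
E
```

```text
10.4167 [516.249  71.987  88.313] [  4.732  15.633 -29.496 143.01  126.408  31.614 -95.225] [-0.35  -0.321  0.468] op 25.88990862210825
rot left [ 0.771 -0.056 -0.772] to rod105 [72.376 31.654 75.625] along A -4.008287364576052
0.0 [267.25  194.132] 0.2 [268.76  202.454] 0.4 [272.028 210.525] 0.6 [276.934 217.973] 0.8 [283.27 224.45] 1.0 [290.752 229.652] 1.2 [299.033 233.341] 1.4 [307.729 235.361] 1.6 [316.443 235.644] 1.8 [324.787 234.207] 0.0 246.0; 0.1 229.0; 0.2 207.0; 0.3 235.0; 0.4 249.0; 0.5 41.0; 0.6 52.0; 0.7 80.0; 0.8 73.0; 0.9 161.0; 1.0 213.0; 1.1 126.0; 1.2 33.0; 1.3 181.0; 1.4 183.0; 1.5 127.0; 1.6 107.0; 1.7 128.0; 1.8 139.0; 1.9 142.0; rail
-0.21 [281.515 179.372] [327.845 170.32 ]
-0.1 [283.718 180.983] [330.617 171.726]
0 [285.838 183.115] [333.236 173.641]
```

Call:
apply_moves([
  {"rx":0,"ry":0.06,"rz":0,"x":0,"y":0,"z":0,"fingers":0.05},
  {"rx":0,"ry":0.06,"rz":0,"x":0,"y":0,"z":0,"fingers":0.05},
  {"rx":0,"ry":0.06,"rz":0,"x":0,"y":0,"z":0,"fingers":0.05},
  {"rx":0,"ry":0.06,"rz":0,"x":0,"y":0,"z":0,"fingers":0.05},
  {"rx":0,"ry":0.06,"rz":0,"x":0,"y":0,"z":0,"fingers":0.05},
])

```text
clock: 10.98
tcp_pos: [517.1, 69.8, 88.6]
orientation: [[-0.616, 0.596, 0.516], [0.667, 0.742, -0.06], [-0.419, 0.307, -0.855]]
force: [-0.6, -1.0, -1.1]
opening: 50.0
gripper_force: 0.3
```

```bash
python3 q.py|head -3
```

```text
10.9833 [517.125  69.831  88.576] [  0.292  12.104 -21.575 135.771  77.597  18.191 -45.019] [-0.647 -1.044 -1.124] op 50.033251832814564
rot left [ 0.685 -0.275 -0.859] to rod105 [71.5   33.81  75.362] along A -4.543454498110292
0.0 [267.25  194.132] 0.2 [268.76  202.454] 0.4 [272.028 210.525] 0.6 [276.934 217.973] 0.8 [283.27 224.45] 1.0 [290.752 229.652] 1.2 [299.033 233.341] 1.4 [307.729 235.361] 1.6 [316.443 235.644] 1.8 [324.787 234.207]
```

Call:
apply_moves([
  {"rx":0,"ry":0.03,"rz":0,"x":-0.006,"y":0,"z":0.008,"fingers":0.05},
  {"rx":0,"ry":0.03,"rz":0,"x":-0.006,"y":0,"z":0.008,"fingers":0.05},
  {"rx":0,"ry":0.03,"rz":0,"x":-0.006,"y":0,"z":0.009,"fingers":0.05},
  {"rx":0,"ry":0.03,"rz":0,"x":-0.006,"y":0,"z":0.01,"fingers":0.05},
  {"rx":0,"ry":0.03,"rz":0,"x":-0.004,"y":0,"z":0.01,"fingers":0.05},
  {"rx":0,"ry":0.0,"rz":0,"x":0,"y":0,"z":0,"fingers":0.05},
  {"rx":0,"ry":0.0,"rz":0,"x":0,"y":0,"z":0,"fingers":0.05},
])

```text
clock: 11.67
tcp_pos: [490.0, 69.1, 132.2]
orientation: [[-0.669, 0.633, 0.389], [0.667, 0.743, -0.062], [-0.328, 0.218, -0.919]]
force: [-0.1, -0.6, -0.9]
opening: 50.1
gripper_force: 0.0
```

```bash
python3 q.py|head -2
python3 - <<'E'
from k import *
c=read_camera("side");f=c["frame"].max(2)
for th in np.arange(.8,2,.1):
    p=proj(c,rod(129,th))[0]; x,y=np.rint(p).astype(int); print(round(th,1),(x,y),f[y-1:y+2,x-1:x+2].mean().round(),end="; ")
E
```

```text
11.6667 [489.965  69.062 132.181] [ 10.555   5.529 -30.863 132.111  32.691  26.122   0.239] [-0.143 -0.613 -0.892] op 50.06154976375245
rot left [ 0.626 -0.404 -0.909] to rod105 [98.66  34.579 31.757] along A 45.42096553903277
0.8 (np.int64(283), np.int64(224)) 74.0; 0.9 (np.int64(287), np.int64(227)) 159.0; 1.0 (np.int64(291), np.int64(230)) 212.0; 1.1 (np.int64(295), np.int64(232)) 214.0; 1.2 (np.int64(299), np.int64(233)) 216.0; 1.3 (np.int64(303), np.int64(235)) 179.0; 1.4 (np.int64(308), np.int64(235)) 188.0; 1.5 (np.int64(312), np.int64(236)) 128.0; 1.6 (np.int64(316), np.int64(236)) 110.0; 1.7 (np.int64(321), np.int64(235)) 110.0; 1.8 (np.int64(325), np.int64(234)) 120.0; 1.9 (np.int64(329), np.int64(233)) 37.0;
```

Kickstand fully down: the dark foot reads at the θ=1.9 prediction. Next I'll grip the rail from above, 42 mm to +y to stay clear of the hub.

```bash
cat > r.py <<'E'
from k import *
s=state();R0=Ro.from_matrix(s["orientation"])
def rail(l,up=0,y=42):
    M=fr(l).as_matrix();return F([0,y,173+up],l),Ro.from_matrix(np.c_[-M[:,1]*-1 if 0 else np.cross(M[:,0],-M[:,2]),M[:,0],-M[:,2]])
print(s["clock"],s["tcp_pos"],s["joint_pos"],s["force"],s["opening"])
for l,up in((-.21,70),(-.21,0),(-.1,0),(0,0)):
    p,Rt=rail(l,up);print(l,up,p,"d",p-s["tcp_pos"],"rot",(Rt*R0.inv()).as_rotvec())
E
python3 r.py
python3 - <<'E'
from k import *
c=read_camera("top");print([proj(c,F([x,y,180]))[0] for x,y in((-6,75),(6,75),(-6,-75),(6,-75))])
s=read_camera("side");print([proj(s,F([x,y,180]))[0] for x,y in((-6,75),(6,75),(-6,-75),(6,-75))])
E
```

```text
11.8167 [488.075  68.744 130.228] [ 10.475   5.629 -30.777 132.234  32.546  26.142   0.425] [-0.551 -0.298 -1.016] 49.75819029152564
-0.21 70 [622.895  40.457 257.662] d [134.82  -28.286 127.434] rot [ 0.157  0.54  -0.908]
-0.21 0 [608.337  41.45  189.199] d [120.262 -27.294  58.972] rot [ 0.157  0.54  -0.908]
-0.1 0 [589.588  42.728 192.136] d [101.513 -26.016  61.908] rot [ 0.199  0.435 -0.896]
0 0 [572.357  43.903 193.   ] d [ 84.282 -24.841  62.772] rot [ 0.236  0.339 -0.883]
[array([284.657, 191.734]), array([284.932, 188.03 ]), array([336.625, 192.957]), array([336.653, 189.242])]
[array([281.515, 179.372]), array([280.257, 178.766]), array([327.845, 170.32 ]), array([326.233, 169.821])]
```

Call:
apply_moves([
  {"rx":0.0157,"ry":0.054,"rz":-0.0908,"x":0,"y":0,"z":0.03,"fingers":0.05},
  {"rx":0.0157,"ry":0.054,"rz":-0.0908,"x":0,"y":0,"z":0.036,"fingers":0.05},
  {"rx":0.0157,"ry":0.054,"rz":-0.0908,"x":0,"y":0,"z":0.036,"fingers":0.05},
  {"rx":0.0157,"ry":0.054,"rz":-0.0908,"x":0.005,"y":-0.004,"z":0.025,"fingers":0.05},
  {"rx":0.0157,"ry":0.054,"rz":-0.0908,"x":0.02,"y":-0.004,"z":0,"fingers":0.05},
  {"rx":0.0157,"ry":0.054,"rz":-0.0908,"x":0.02,"y":-0.004,"z":0,"fingers":0.05},
  {"rx":0.0157,"ry":0.054,"rz":-0.0908,"x":0.02,"y":-0.004,"z":0,"fingers":0.05},
  {"rx":0.0157,"ry":0.054,"rz":-0.0908,"x":0.025,"y":-0.004,"z":0,"fingers":0.05},
  {"rx":0.0157,"ry":0.054,"rz":-0.0908,"x":0.025,"y":-0.004,"z":0,"fingers":0.05},
  {"rx":0.0157,"ry":0.054,"rz":-0.0908,"x":0.02,"y":-0.004,"z":0,"fingers":0.05},
  {"rx":0,"ry":0,"rz":0,"x":0,"y":0,"z":0,"fingers":0.05},
])

```text
clock: 12.83
tcp_pos: [628.1, 36.2, 252.9]
orientation: [[0.079, 0.975, -0.21], [0.997, -0.077, 0.013], [-0.003, -0.21, -0.978]]
force: [0.3, -3.0, -1.1]
opening: 49.8
gripper_force: 0.0
```

```bash
python3 r.py
```

```text
12.8333 [628.102  36.152 252.928] [ 11.47   28.773 -24.513  83.321   8.455  82.123 -18.072] [ 0.328 -2.954 -1.112] 49.76674894325546
-0.21 70 [622.895  40.457 257.662] d [-5.207  4.305  4.733] rot [ 0.003 -0.002  0.011]
-0.21 0 [608.337  41.45  189.199] d [-19.765   5.298 -63.729] rot [ 0.003 -0.002  0.011]
-0.1 0 [589.588  42.728 192.136] d [-38.514   6.576 -60.793] rot [-0.005 -0.112  0.011]
0 0 [572.357  43.903 193.   ] d [-55.745   7.751 -59.928] rot [-0.012 -0.212  0.011]
```

Call:
apply_moves([
  {"rx":0,"ry":0,"rz":0.011,"x":-0.006,"y":0.004,"z":0,"fingers":0.05},
  {"rx":0,"ry":0,"rz":0,"x":-0.003,"y":0,"z":-0.016,"fingers":0.05},
  {"rx":0,"ry":0,"rz":0,"x":-0.003,"y":0,"z":-0.016,"fingers":0.05},
  {"rx":0,"ry":0,"rz":0,"x":-0.004,"y":0,"z":-0.016,"fingers":0.05},
  {"rx":0,"ry":0,"rz":0,"x":-0.003,"y":0,"z":-0.012,"fingers":0.05},
  {"rx":0,"ry":0,"rz":0,"x":0,"y":0,"z":0,"fingers":0.04},
  {"rx":0,"ry":0,"rz":0,"x":0,"y":0,"z":0,"fingers":0.04},
], newtons=30)

```text
clock: 13.42
tcp_pos: [603.3, 45.7, 197.9]
orientation: [[0.056, 0.977, -0.208], [0.998, -0.055, 0.011], [-0.001, -0.208, -0.978]]
force: [1.1, -0.1, -0.1]
opening: 39.9
gripper_force: 0.0
```

```bash
python3 r.py
```

```text
13.4167 [603.291  45.67  197.923] [ 11.514  28.923 -25.025  90.112   9.049  75.291 -18.337] [ 1.11  -0.083 -0.059] 39.90905277543786
-0.21 70 [622.895  40.457 257.662] d [19.604 -5.212 59.738] rot [ 0.001  0.    -0.012]
-0.21 0 [608.337  41.45  189.199] d [ 5.046 -4.22  -8.724] rot [ 0.001  0.    -0.012]
-0.1 0 [589.588  42.728 192.136] d [-13.703  -2.942  -5.788] rot [-0.006 -0.11  -0.012]
0 0 [572.357  43.903 193.   ] d [-30.934  -1.767  -4.923] rot [-0.012 -0.21  -0.012]
```

Call:
apply_moves([
  {"rx":0,"ry":0,"rz":0,"x":0.005,"y":-0.002,"z":-0.007,"fingers":0.03},
  {"rx":0,"ry":0,"rz":0,"x":0,"y":0,"z":-0.002,"fingers":0.024},
  {"rx":0,"ry":0,"rz":0,"x":0,"y":0,"z":0,"fingers":0.018},
  {"rx":0,"ry":0,"rz":0,"x":0,"y":0,"z":0,"fingers":0.014},
  {"rx":0,"ry":0,"rz":0,"x":0,"y":0,"z":0,"fingers":0.004},
  {"rx":0,"ry":0,"rz":0,"x":0,"y":0,"z":0,"fingers":0.004},
], newtons=30)

```text
clock: 13.92
tcp_pos: [610.8, 42.9, 189.5]
orientation: [[0.059, 0.977, -0.204], [0.998, -0.058, 0.012], [-0.0, -0.205, -0.979]]
force: [1.8, 0.1, -0.0]
opening: 11.1
gripper_force: 31.5
```

```bash
python3 r.py
```

```text
13.9167 [610.77   42.896 189.54 ] [ 11.473  29.981 -24.737  89.55    9.402  74.618 -18.314] [ 1.83   0.122 -0.05 ] 11.051553410388204
-0.21 70 [622.895  40.457 257.662] d [12.125 -2.438 68.122] rot [ 0.     0.004 -0.009]
-0.21 0 [608.337  41.45  189.199] d [-2.433 -1.446 -0.34 ] rot [ 0.     0.004 -0.009]
-0.1 0 [589.588  42.728 192.136] d [-21.182  -0.168   2.596] rot [-0.007 -0.106 -0.009]
0 0 [572.357  43.903 193.   ] d [-38.413   1.007   3.46 ] rot [-0.013 -0.206 -0.009]
```

Call:
apply_moves([
  {"rx":-0.002,"ry":-0.03,"rz":0,"x":-0.0051,"y":0.00035,"z":0.001,"fingers":0.004},
  {"rx":-0.002,"ry":-0.03,"rz":0,"x":-0.0051,"y":0.00035,"z":0.0009,"fingers":0.004},
  {"rx":-0.002,"ry":-0.03,"rz":0,"x":-0.0051,"y":0.00035,"z":0.0007,"fingers":0.004},
  {"rx":-0.002,"ry":-0.03,"rz":0,"x":-0.0051,"y":0.00035,"z":0.0005,"fingers":0.004},
  {"rx":-0.002,"ry":-0.03,"rz":0,"x":-0.0051,"y":0.00035,"z":0.0004,"fingers":0.004},
  {"rx":-0.002,"ry":-0.03,"rz":0,"x":-0.0051,"y":0.00035,"z":0.0002,"fingers":0.004},
  {"rx":0,"ry":0,"rz":0,"x":0,"y":0,"z":0,"fingers":0.004},
  {"rx":0,"ry":0,"rz":0,"x":0,"y":0,"z":0,"fingers":0.004},
  {"rx":0,"ry":0,"rz":0,"x":0,"y":0,"z":0,"fingers":0.004},
], newtons=40)

```text
clock: 14.67
tcp_pos: [579.7, 45.3, 193.2]
orientation: [[0.058, 0.998, -0.028], [0.998, -0.058, 0.0], [-0.001, -0.028, -1.0]]
force: [1.8, 0.6, 0.3]
opening: 11.1
gripper_force: 40.8
```

```bash
python3 r.py
```

```text
14.6667 [579.735  45.301 193.225] [ 13.197  20.543 -26.008 101.6     9.689  61.71  -19.565] [1.845 0.607 0.292] 11.073438750117015
-0.21 70 [622.895  40.457 257.662] d [43.16  -4.844 64.436] rot [ 0.013  0.182 -0.01 ]
-0.21 0 [608.337  41.45  189.199] d [28.602 -3.851 -4.026] rot [ 0.013  0.182 -0.01 ]
-0.1 0 [589.588  42.728 192.136] d [ 9.853 -2.573 -1.089] rot [ 0.006  0.072 -0.01 ]
0 0 [572.357  43.903 193.   ] d [-7.378 -1.398 -0.225] rot [-0.    -0.028 -0.01 ]
```

Call:
apply_moves([
  {"rx":0,"ry":-0.01,"rz":0,"x":-0.0017,"y":0.0001,"z":0,"fingers":0.004},
  {"rx":0,"ry":-0.01,"rz":0,"x":-0.0017,"y":0.0001,"z":0,"fingers":0.004},
  {"rx":0,"ry":0,"rz":0,"x":0,"y":0,"z":0,"fingers":0.004},
  {"rx":0,"ry":0,"rz":0,"x":0,"y":0,"z":0,"fingers":0.004},
  {"rx":0,"ry":0,"rz":0,"x":0,"y":0,"z":0,"fingers":0.004},
])

```text
clock: 15.08
tcp_pos: [576.5, 45.6, 193.3]
orientation: [[0.058, 0.998, -0.007], [0.998, -0.058, 0.0], [-0.0, -0.007, -1.0]]
force: [2.1, 0.8, 0.4]
opening: 10.8
gripper_force: 41.0
```

Call:
apply_moves([
  {"rx":0,"ry":-0.006,"rz":0,"x":-0.001,"y":0.0001,"z":0,"fingers":0.004},
  {"rx":0,"ry":0,"rz":0,"x":0,"y":0,"z":0,"fingers":0.004},
  {"rx":0,"ry":0,"rz":0,"x":0,"y":0,"z":0,"fingers":0.004},
  {"rx":0,"ry":0,"rz":0,"x":0,"y":0,"z":0,"fingers":0.004},
])

```text
clock: 15.42
tcp_pos: [576.0, 45.6, 193.3]
orientation: [[0.058, 0.998, 0.001], [0.998, -0.058, 0.0], [0.0, 0.001, -1.0]]
force: [5.9, 0.9, -1.5]
opening: 11.2
gripper_force: 40.9
```

Call:
apply_moves([
  {"rx":0,"ry":-0.006,"rz":0,"x":-0.001,"y":0.0001,"z":0,"fingers":0.004},
  {"rx":0,"ry":0,"rz":0,"x":0,"y":0,"z":0,"fingers":0.004},
  {"rx":0,"ry":0,"rz":0,"x":0,"y":0,"z":0,"fingers":0.004},
  {"rx":0,"ry":0,"rz":0,"x":0,"y":0,"z":0,"fingers":0.004},
])

```text
clock: 15.75
tcp_pos: [575.8, 45.6, 193.3]
orientation: [[0.058, 0.998, 0.009], [0.998, -0.058, 0.0], [0.001, 0.009, -1.0]]
force: [6.7, 1.2, -2.8]
opening: 11.1
gripper_force: 40.9
```

```bash
python3 r.py|head -1
python3 - <<'E'
from m import *
c=read_camera("side")
cv2.imwrite("pics/s6.png",cv2.resize(c["frame"][160:270,270:370],None,fx=5.4,fy=5.4,interpolation=cv2.INTER_CUBIC))
E
```

```text
15.75 [575.755  45.626 193.305] [ 13.518  18.917 -26.214 103.696   9.705  59.083 -19.708] [ 6.68   1.247 -2.797] 11.140725015294255
```

View pics/s6.png

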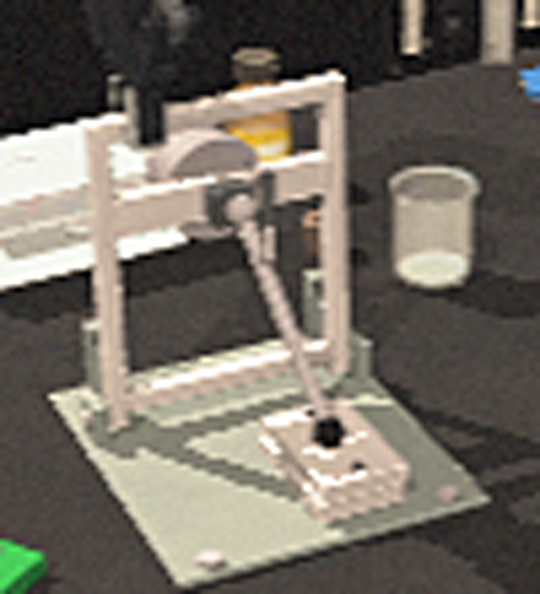

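Call:
apply_moves([
  {"rx":0,"ry":0,"rz":0,"x":0,"y":0,"z":0,"fingers":0.004},
  {"rx":0,"ry":0,"rz":0,"x":0,"y":0,"z":0,"fingers":0.004},
  {"rx":0,"ry":0,"rz":0,"x":0,"y":0,"z":0,"fingers":0.004},
  {"rx":0,"ry":0,"rz":0,"x":0,"y":0,"z":0,"fingers":0.004},
])

```text
clock: 16.13
tcp_pos: [575.8, 45.6, 193.3]
orientation: [[0.058, 0.998, 0.009], [0.998, -0.058, 0.0], [0.001, 0.009, -1.0]]
force: [6.9, 0.7, -2.3]
opening: 11.0
gripper_force: 40.9
```

The frame is upright and gripped. The foot at (328,432) bears on the aligned stack, and the arm is still.

```bash
python3 -c "
from workcell import *
print(close_job())"
```

```text
the job is handed in; nothing more can be done
None
```

I handed the job in at about 16 s of the 61 s limit: the plates are stacked, the kickstand is down, and the frame is held upright by the rail with the foot pressing on the pile; no verdict was returned.

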